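# Change over the samples in a push-latched chamber drawer

## Task

Change over the samples in the sample chamber: press its front so that the push latch lets the drawer spring out, take out every finished jar (red lid) and stand it upright in the steel tray, and stand every waiting jar (teal lid) upright in a bore of the drawer, down on the bore's floor. Only then push the drawer home until its latch catches and it stays shut by itself. Leave everything else on the bench where it is.

Things in the scene. Friction and masses are not known exactly. Their poses are not given: they have to be found in the camera images.
- drawer (a joint): Drawer slide of the sample chamber, m: 0 shut and latched, 0.14 fully out. Shut, press it 7 to 10 mm further in (below -0.007; stop at -0.010; about 6 N) and let go: it springs out towards the robot in about 2 s. To shut, push it back (3 to 7 N, slowly) to between -0.005 and the stop and let go: it returns to 0 and stays. The next such press releases it again; shorter ones change nothing.
- front (a point): Centre of the teal push pad on the outer face of the drawer's front panel; moves with the drawer. x points into the chamber (the way to press), y left along the panel, z up. Pad 82 mm above the table. White panel 262 mm wide, 12 mm thick, from 6 to 100 mm above the table; drawer out, it stands 164 mm before the housing's face, shut 24 mm.
- bore1 (a point): Centre of the mouth of the left bore (seen from the robot) of the drawer's rack block, axes as front. Blind round hole 54 mm wide, 24 mm deep, mouth 44 mm above the table. Bores 82 mm apart in a row 70 mm behind the panel's outer face; drawer out, 94 mm clear of the housing. A jar on the bore's floor has its centre 9 mm above this point.
- bore2 (a point): Centre of the mouth of the middle bore (seen from the robot) of the drawer's rack block, axes as front. Blind round hole 54 mm wide, 24 mm deep, mouth 44 mm above the table. Bores 82 mm apart in a row 70 mm behind the panel's outer face; drawer out, 94 mm clear of the housing. A jar on the bore's floor has its centre 9 mm above this point.
- bore3 (a point): Centre of the mouth of the right bore (seen from the robot) of the drawer's rack block, axes as front. Blind round hole 54 mm wide, 24 mm deep, mouth 44 mm above the table. Bores 82 mm apart in a row 70 mm behind the panel's outer face; drawer out, 94 mm clear of the housing. A jar on the bore's floor has its centre 9 mm above this point.
- fresh1_mid (a point): Waiting sample jar: white screw jar with a teal lid, 50 mm across and 66 mm tall, about 0.16 kg, heavy at the foot; the point is at its centre, 33 mm above its foot, z up through the lid. Stands on the dark grey mat at the start. Two or three of the three are there; the others are absent.
- fresh2_mid (a point): Waiting sample jar: white screw jar with a teal lid, 50 mm across and 66 mm tall, about 0.16 kg, heavy at the foot; the point is at its centre, 33 mm above its foot, z up through the lid. Stands on the dark grey mat at the start. Two or three of the three are there; the others are absent.
- fresh3_mid (a point): Waiting sample jar: white screw jar with a teal lid, 50 mm across and 66 mm tall, about 0.16 kg, heavy at the foot; the point is at its centre, 33 mm above its foot, z up through the lid. Stands on the dark grey mat at the start. Two or three of the three are there; the others are absent.
- done1_mid (a point): Finished sample jar: white screw jar with a red lid, 50 mm across and 66 mm tall, about 0.16 kg, heavy at the foot; the point is at its centre, 33 mm above its foot, z up through the lid. Stands in a bore inside the shut drawer at the start. Two or three of the three are there; the others are absent.
- done2_mid (a point): Finished sample jar: white screw jar with a red lid, 50 mm across and 66 mm tall, about 0.16 kg, heavy at the foot; the point is at its centre, 33 mm above its foot, z up through the lid. Stands in a bore inside the shut drawer at the start. Two or three of the three are there; the others are absent.
- done3_mid (a point): Finished sample jar: white screw jar with a red lid, 50 mm across and 66 mm tall, about 0.16 kg, heavy at the foot; the point is at its centre, 33 mm above its foot, z up through the lid. Stands in a bore inside the shut drawer at the start. Two or three of the three are there; the others are absent.
- tray_in (a point): Centre of the inner floor of the steel tray for finished jars, 4 mm above the table; inside 182 mm (its x) by 242 mm (its y), rim 16 mm above the table, fixed to the table. It stands to the left or the right of the drawer, the mat on the other side.
- mat_top (a point): Centre of the top of the dark grey bench mat on which the waiting jars stand, 180 mm (its x) by 250 mm (its y), 3 mm thick, fixed.
- reagent_mid (a point): Bystander: amber reagent bottle, 60 mm across, 125 mm tall, point 60 mm up. Not part of the job.
- tipbox_mid (a point): Bystander: blue pipette tip box with a frosted lid, 87 x 122 x 69 mm, point half-way up.
- beaker_mid (a point): Bystander: empty frosted sample cup, 52 mm across, 80 mm tall, point half-way up; stands on the table between the robot and the drawer, to the left.
- puck_center (a point): Bystander: brass check weight, 48 mm across, 30 mm tall, point at its centre.
- forceps_mid (a point): Bystander: dark steel forceps 130 mm long lying on the table, point at the middle.
- marker_mid (a point): Bystander: blue marker pen 120 mm long, 14 mm thick, lying on the table, point at its centre.
- chamber: Housing of the sample chamber: beige, clear roof, 286 mm wide, 104 mm high; behind it a tower 175 mm high from 270 mm behind the face. Origin at table height in the middle of the face out of which the drawer slides; x into the chamber, z up. Fixed, but its place and yaw vary.

How it is judged (in metres and radians):
On the way, in this order (a step that is already met when the one before it is completed fails the run):
1. the latch is released and the drawer has sprung out (value of joint drawer above 0.12 m), for 0.2 s.
2. with the drawer out, every finished jar stands in the tray and every waiting jar stands in a bore (value of joint drawer above 0.09 m and x of done1_mid in the frame of tray_in between -0.088 and 0.088 m and y of done1_mid in the frame of tray_in between -0.118 and 0.118 m and z of done1_mid in the frame of tray_in between 0.025 and 0.038 m and angle between each of done1_mid, done2_mid, done3_mid's own z axis and vertical below 0.12 rad and x of done2_mid in the frame of tray_in between -0.088 and 0.088 m and y of done2_mid in the frame of tray_in between -0.118 and 0.118 m and z of done2_mid in the frame of tray_in between 0.025 and 0.038 m and x of done3_mid in the frame of tray_in between -0.088 and 0.088 m and y of done3_mid in the frame of tray_in between -0.118 and 0.118 m and z of done3_mid in the frame of tray_in between 0.025 and 0.038 m and ((horizontal distance between fresh1_mid and bore1 below 0.008 m and z of fresh1_mid in the frame of bore1 below 0.013 m and angle between fresh1_mid's own z axis and vertical below 0.12 rad) or (horizontal distance between fresh1_mid and bore2 below 0.008 m and z of fresh1_mid in the frame of bore2 below 0.013 m and angle between fresh1_mid's own z axis and vertical below 0.12 rad) or (horizontal distance between fresh1_mid and bore3 below 0.008 m and z of fresh1_mid in the frame of bore3 below 0.013 m and angle between fresh1_mid's own z axis and vertical below 0.12 rad)) and ((horizontal distance between fresh2_mid and bore1 below 0.008 m and z of fresh2_mid in the frame of bore1 below 0.013 m and angle between fresh2_mid's own z axis and vertical below 0.12 rad) or (horizontal distance between fresh2_mid and bore2 below 0.008 m and z of fresh2_mid in the frame of bore2 below 0.013 m and angle between fresh2_mid's own z axis and vertical below 0.12 rad) or (horizontal distance between fresh2_mid and bore3 below 0.008 m and z of fresh2_mid in the frame of bore3 below 0.013 m and angle between fresh2_mid's own z axis and vertical below 0.12 rad)) and ((horizontal distance between fresh3_mid and bore1 below 0.008 m and z of fresh3_mid in the frame of bore1 below 0.013 m and angle between fresh3_mid's own z axis and vertical below 0.12 rad) or (horizontal distance between fresh3_mid and bore2 below 0.008 m and z of fresh3_mid in the frame of bore2 below 0.013 m and angle between fresh3_mid's own z axis and vertical below 0.12 rad) or (horizontal distance between fresh3_mid and bore3 below 0.008 m and z of fresh3_mid in the frame of bore3 below 0.013 m and angle between fresh3_mid's own z axis and vertical below 0.12 rad))), for 0.2 s.
At the end, for the whole second after the job is handed in: The drawer is shut and latched (joint within 4 mm of 0, at rest, untouched); every waiting jar stands upright (within 7 degrees) in a bore, within 8 mm of its axis and no more than 4 mm off its floor; every finished jar stands upright on the floor of the tray; all at rest (value of joint drawer between -0.004 and 0.004 m and not (velocity of joint drawer above 0.01 m/s) and x of done1_mid in the frame of tray_in between -0.088 and 0.088 m and y of done1_mid in the frame of tray_in between -0.118 and 0.118 m and z of done1_mid in the frame of tray_in between 0.025 and 0.038 m and angle between each of done1_mid, done2_mid, done3_mid's own z axis and vertical below 0.12 rad and x of done2_mid in the frame of tray_in between -0.088 and 0.088 m and y of done2_mid in the frame of tray_in between -0.118 and 0.118 m and z of done2_mid in the frame of tray_in between 0.025 and 0.038 m and x of done3_mid in the frame of tray_in between -0.088 and 0.088 m and y of done3_mid in the frame of tray_in between -0.118 and 0.118 m and z of done3_mid in the frame of tray_in between 0.025 and 0.038 m and ((horizontal distance between fresh1_mid and bore1 below 0.008 m and z of fresh1_mid in the frame of bore1 below 0.013 m and angle between fresh1_mid's own z axis and vertical below 0.12 rad) or (horizontal distance between fresh1_mid and bore2 below 0.008 m and z of fresh1_mid in the frame of bore2 below 0.013 m and angle between fresh1_mid's own z axis and vertical below 0.12 rad) or (horizontal distance between fresh1_mid and bore3 below 0.008 m and z of fresh1_mid in the frame of bore3 below 0.013 m and angle between fresh1_mid's own z axis and vertical below 0.12 rad)) and ((horizontal distance between fresh2_mid and bore1 below 0.008 m and z of fresh2_mid in the frame of bore1 below 0.013 m and angle between fresh2_mid's own z axis and vertical below 0.12 rad) or (horizontal distance between fresh2_mid and bore2 below 0.008 m and z of fresh2_mid in the frame of bore2 below 0.013 m and angle between fresh2_mid's own z axis and vertical below 0.12 rad) or (horizontal distance between fresh2_mid and bore3 below 0.008 m and z of fresh2_mid in the frame of bore3 below 0.013 m and angle between fresh2_mid's own z axis and vertical below 0.12 rad)) and ((horizontal distance between fresh3_mid and bore1 below 0.008 m and z of fresh3_mid in the frame of bore1 below 0.013 m and angle between fresh3_mid's own z axis and vertical below 0.12 rad) or (horizontal distance between fresh3_mid and bore2 below 0.008 m and z of fresh3_mid in the frame of bore2 below 0.013 m and angle between fresh3_mid's own z axis and vertical below 0.12 rad) or (horizontal distance between fresh3_mid and bore3 below 0.008 m and z of fresh3_mid in the frame of bore3 below 0.013 m and angle between fresh3_mid's own z axis and vertical below 0.12 rad)) and linear speed of each of fresh1, fresh2, fresh3, done1, done2, done3 below 0.03 m/s).
It fails at once if a bystander is moved by more than 30 mm (distance of any of reagent_mid, tipbox_mid, beaker_mid, puck_center, forceps_mid, marker_mid from where it was at the start of the episode above 0.03 m).
Of fresh1, fresh2, fresh3 only 2 to 3 are there at a start; the rules pass over those that are not, and their reading is None.
Of done1, done2, done3 only 2 to 3 are there at a start; the rules pass over those that are not, and their reading is None.
At some moment in a run one of fresh1, fresh2, fresh3 may be knocked a few centimetres aside while the robot is not near it.
It also fails if it takes over 200 s, if anything falls off the work surface, if the arm or the gripper's body presses on something with over 40 N, if the wrist force passes 120 N, or if a joint passes its speed limit or range.

## Robot

A 6-joint arm with a two-finger parallel gripper is mounted at the origin on the work surface. World frame = base frame: x ahead of the robot, y to its left, z up, the work surface at z = 0. Lengths are in m, angles in degrees, forces in N, time in s.
With the tool pointing down it reaches from about 0.375 to 0.75 m from the base axis. Payload 9 kg.
Tool frame: the origin (TCP) lies where the fingers leave the gripper's body, on its centre line; the fingertips stand 73 mm ahead of it and the grasp point (between the pads) lies 54 mm ahead of it (robot.tip_reach is the distance from the TCP to the fingertips, in m); z points along the fingers, y is the direction in which the jaws open and shut (so a half turn about z gives the same grasp; the last joint's range is limited). The gripper opens to 85 mm and grips with 20 to 120 N. Pads are 22 mm wide; open, the fingers measure 114 mm over their backs; the gripper's body (76 mm by 85 mm) begins 54 mm behind the grasp point. The pads swing forward as they close: fully open they stand 13 mm farther back than shut.
Start: joints at [55.881, 5.964, 5.575, 89.605, 0, 77.527], TCP at [0.221, 0.558, 0.304] pointing down, gripper open.
Joint ranges: [-171.21, 171.21], [-48.23, 106.86], [-62.78, 66.21], [-105.2, 120.99], [-86.42, 89.51], [-180, 180]. Speed limits (degrees/s): [127.2, 127.2, 147.25, 180, 180, 180].

## Interface

Orientations are given as [roll, pitch, yaw] about the fixed x, y, z axes, in that order (R = Rz(yaw) Ry(pitch) Rx(roll)).
In Python, from plant import robot gives the robot as it stands. Calls block until the motion is done:
- robot.move_pose(position, orientation): joint-space move of the TCP to a pose.
- robot.line_to(position, vel=0.15, rotation=None, guard=None): straight line of the TCP; rotation=None keeps the orientation; vel is the mean speed in m/s. With guard (N) it stops when the force on the tool has changed by that much, and returns True; else False.
- robot.goto_joints(angles): joint-space move.
- robot.set_gripper(opening): finger opening in m; the grip force is fixed at half the most; returns when the fingers have stopped.
- robot.pause(seconds).
- robot.ik(position, orientation): joint angles nearest the present ones, or None.
- robot.observe(): the state.
- robot.grab_frame(name): name is "scene" or "top" or "wrist"; returns the picture (420x560x3 uint8, blue, green, red); there is no depth.
- robot.get_calibration(name): a dict with "vertical_fov" (degrees; the focal length in pixels is half the picture's height over the tangent of half this angle, whatever the lens; pixels are square), "cx", "cy" (the principal point, pixels), "rvec" (rotation vector, rad) and "tvec" (3), from world to camera coordinates, as OpenCV has them. Camera axes: x right, y down, z forward; pixel columns grow to the right and rows downward; lengths in m; the calibration is good to about 2 mm. A picture is of the moment at which its call begins: read the wrist's pose just before it. get_calibration takes no time and is no camera call; for the wrist camera it gives the pose at the moment of the call.
A pose or a line that the arm cannot do raises robot.IKError and nothing moves.
- robot.job_done(): hands the job in, once; it reports no verdict.
The state is a dict: "time": time; "q": joint angles; "qvel": joint speeds; "joint_torque": joint torques, N m; "tool_pos": TCP position; "tcp_rot": TCP orientation; "ft_force": force on the tool from outside, world axes, zero at the start; "torque": the same for the moment, N m; "gripper_width": finger opening in m.
Only numpy, scipy, OpenCV 4.12 (cv2) and the standard library are available. Lean on these libraries where they do the work, as an engineer would, in place of code of your own. Each camera call takes 0.05 s, during which the arm holds its last target. There are 200 camera calls.

## Working session

There is one attempt and no reset: what is moved stays moved. The work goes in short steps, each a Python script; the robot and the scene stay as the last script left them, time stands still between calls to the robot, and variables do not carry over. Pictures are saved under pics/ and viewed, about 12 in all and at most 16, crops included, and the job is handed in when it is done.

```bash
ls; mkdir -p pics; python3 - <<'E'
from plant import robot
import cv2
s=robot.observe(); print(s['time'],s['tool_pos'],s['tcp_rot'],s['gripper_width'],robot.tip_reach)
for n in("scene","top","wrist"):
    print(n,robot.get_calibration(n)); cv2.imwrite(f"pics/{n}0.png",robot.grab_frame(n))
E
```

```text
pics
0.0 [0.22117973 0.55749382 0.30310578] [-1.79923934e+02 -1.63368283e-02  1.58353805e+02] 0.08525915879520689 0.0726
scene {'vertical_fov': 43.166803105274916, 'cx': 281.86981024164095, 'cy': 208.8950621574019, 'rvec': array([ 1.92132649,  1.19653586, -0.63923366]), 'tvec': array([-0.22140052, -0.19713459,  1.58335563])}
top {'vertical_fov': 53.63905157069017, 'cx': 273.5593510374123, 'cy': 214.08764729149334, 'rvec': array([ 2.13206417, -2.10300676,  0.190443  ]), 'tvec': array([0.02066004, 0.4847732 , 0.87869096])}
wrist {'vertical_fov': 64.74657365902634, 'cx': 279.79005077107365, 'cy': 208.88622396027344, 'rvec': array([-2.37645435, -1.61191071, -0.25262682]), 'tvec': array([-0.59996024, -0.03905753,  0.38046534])}
```

View pics/top0.png

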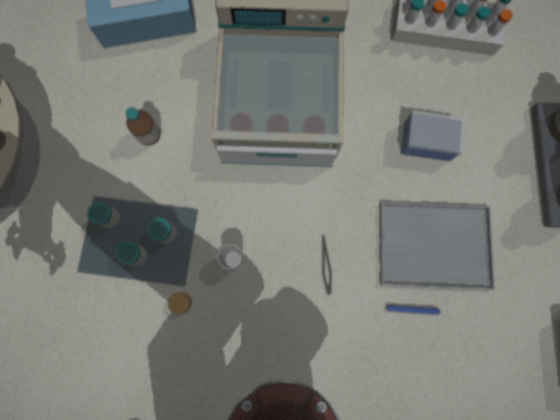

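View pics/scene0.png

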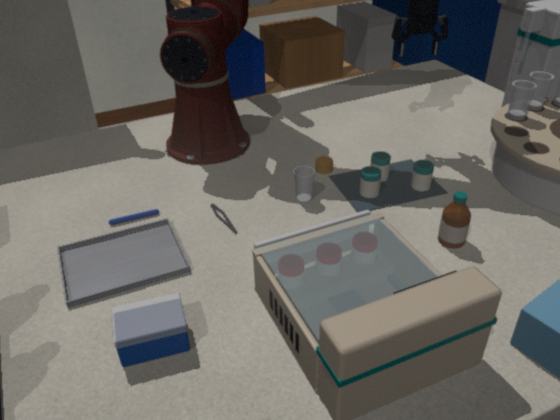

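```bash
cat > h.py <<'E'
import numpy as np, cv2
from plant import robot
def cal(n):
    c=robot.get_calibration(n); f=210/np.tan(np.radians(c['vertical_fov'])/2)
    R=cv2.Rodrigues(np.array(c['rvec']))[0]; return np.array([[f,0,c['cx']],[0,f,c['cy']],[0,0,1]]),R,np.array(c['tvec']).ravel()
def cast(C,uv,z):
    K,R,t=C; o=-R.T@t; uv=np.atleast_2d(np.asarray(uv,float))
    d=np.c_[uv,np.ones(len(uv))]@np.linalg.inv(K).T@R
    return o+d*((z-o[2])/d[:,2])[:,None]
def proj(C,P):
    K,R,t=C; return cv2.projectPoints(np.atleast_2d(np.asarray(P,float)),cv2.Rodrigues(R)[0],t,K,None)[0][:,0]
def hsv(im): return cv2.cvtColor(im,cv2.COLOR_BGR2HSV)
def blobs(m,amin=40):
    cs=cv2.findContours(m.astype(np.uint8),cv2.RETR_EXTERNAL,cv2.CHAIN_APPROX_NONE)[0]
    return [c for c in cs if cv2.contourArea(c)>amin]
E
python3 - <<'E'
from h import *
C=cal("top"); im=cv2.imread("pics/top0.png"); h=hsv(im); H,S,V=[h[...,i].astype(int) for i in range(3)]
p=lambda uv,z:np.round(cast(C,uv,z),4).tolist()
for c in blobs((H>78)&(H<98)&(S>110)&(V>40)): 
    (x,y),w,a=cv2.minAreaRect(c); print("teal",round(x,1),round(y,1),np.round(w,1),p((x,y),.065)[0][:2])
for c in blobs(((H<8)|(H>170))&(S>45)&(V>60)): 
    (x,y),w,a=cv2.minAreaRect(c); print("red",round(x,1),round(y,1),np.round(w,1),p((x,y),.082)[0][:2])
print("tray corners",p([(381,201),(489,204),(493,287),(380,284)],.016))
print("mat",p([(91,197),(197,207),(189,285),(79,271)],.003))
print("panel top outer",p([(219,150),(338,153)],.1),"bottom",p([(221,163),(335,165)],.006))
print("chamber",p([(215,137),(342,140)],.104),p((277,155),.082))
print("beaker",p((231,261),.08),"puck",p((179,303),.03),"reagent",p((132,115),.12),"forceps",p([(323,236),(329,293)],0))
for i in h[150:157:2,270:285:5]: print(i.tolist())
E
```

```text
teal 163.7 222.6 [18.6  7.4] [0.4588, 0.266]
teal 131.5 113.5 [9.9 9.9] [0.7115, 0.3563]
teal 278.2 19.8 [108.   16.5] [0.9547, 0.0228]
teal 484.0 12.5 [11. 12.] [0.9783, -0.4691]
teal 461.2 9.6 [10.7 11.6] [0.9856, -0.4154]
teal 417.5 4.5 [ 9. 11.] [0.9986, -0.3117]
red 327.8 414.6 [14.3  9.8] [0.0798, -0.085]
tray corners [[0.5242, -0.22, 0.016], [0.5202, -0.4676, 0.016], [0.332, -0.4609, 0.016], [0.335, -0.2113, 0.016]]
mat [[0.5282, 0.4592, 0.003], [0.5073, 0.2075, 0.003], [0.3269, 0.2167, 0.003], [0.3548, 0.4698, 0.003]]
panel top outer [[0.6136, 0.1466, 0.1], [0.6098, -0.11, 0.1]] bottom [[0.6145, 0.1548, 0.006], [0.6127, -0.1165, 0.006]]
chamber [[0.6416, 0.1559, 0.104], [0.6378, -0.1185, 0.104]] [[0.6099, 0.0213, 0.082]]
beaker [[0.3765, 0.1148, 0.08]] puck [[0.2875, 0.2308, 0.03]] reagent [[0.6833, 0.334, 0.12]] forceps [[0.4431, -0.0873, 0.0], [0.3137, -0.0998, 0.0]]
[[110, 5, 157], [120, 7, 156], [105, 3, 156]]
[[94, 17, 123], [93, 20, 126], [90, 14, 131]]
[[86, 85, 81], [86, 79, 81], [87, 69, 81]]
[[88, 52, 83], [90, 61, 80], [88, 58, 79]]
```

```bash
cat >> h.py <<'E'
PSI=-0.85
def ori(): return [180,0,PSI]
def dirs():
    a=np.radians(PSI); return np.array([np.cos(a),np.sin(a),0]),np.array([-np.sin(a),np.cos(a),0])
E
python3 - <<'E'
from h import *
for P in ([.58,.021,.142],[.41,.4,.3],[.54,-.06,.12],[.40,-.34,.105],[.46,-.42,.2]):
    for y in(PSI,PSI+180): print(P,y,robot.ik(P,[180,0,y]))
s=robot.observe(); K,R,t=cal("wrist"); from scipy.spatial.transform import Rotation as Ro
T=Ro.from_euler('xyz',s['tcp_rot'],degrees=True).as_matrix()
print("cam in tool",T.T@(-R.T@t-s['tool_pos']),T.T@R.T)
E
```

```text
[0.58, 0.021, 0.142] -0.85 [-10.82945059   4.55646876 -12.81537408  72.62815716   0.
 170.02054941]
[0.58, 0.021, 0.142] 179.15 [-10.82945059   4.55646876 -12.81537408  72.62815716   0.
  -9.97945059]
[0.41, 0.4, 0.3] -0.85 [  31.21587957    1.14725744    0.16617994   89.0189225     0.
 -147.93412043]
[0.41, 0.4, 0.3] 179.15 [31.21587957  1.14725744  0.16617994 89.0189225   0.         32.06587957]
[0.54, -0.06, 0.12] -0.85 [-20.14011143  -0.95429709 -20.78588431  70.16841278   0.
 160.70988857]
[0.54, -0.06, 0.12] 179.15 [-20.14011143  -0.95429709 -20.78588431  70.16841278   0.
 -19.29011143]
[0.4, -0.34, 0.105] -0.85 [-54.65681025  -3.47250919 -24.86020173  68.61230745   0.
 126.19318975]
[0.4, -0.34, 0.105] 179.15 [-54.65681025  -3.47250919 -24.86020173  68.61230745   0.
 -53.80681025]
[0.46, -0.42, 0.2] -0.85 [-54.40614055  10.25700521  -0.55918582  79.18380897   0.
 126.44385945]
[0.46, -0.42, 0.2] 179.15 [-54.40614055  10.25700521  -0.55918582  79.18380897   0.
 -53.55614055]
cam in tool [ 0.07908742  0.00059    -0.07017608] [[-1.17830453e-03 -9.51481095e-01 -3.07704951e-01]
 [ 9.99999303e-01 -1.14413046e-03 -2.91464951e-04]
 [-7.47312151e-05 -3.07705080e-01  9.51481780e-01]]
```

```bash
sed -i 's/return \[180,0,PSI\]/return [180,0,PSI+180]/' h.py; python3 - <<'E'
from h import *
robot.move_pose([.42,.33,.32],ori()); C=cal("wrist"); im=robot.grab_frame("wrist"); cv2.imwrite("pics/mat1.png",im)
np.savez("pics/mat1.npz",*C)
robot.set_gripper(0)
robot.move_pose([.54,.021,.25],ori()); 
robot.line_to([.54,.021,.142],vel=.1); f0=robot.observe()['ft_force']
print("touch",robot.line_to([.63,.021,.142],vel=.02,guard=2.5))
s=robot.observe(); c=s['tool_pos']; print(c,s['ft_force']-f0)
print("press",robot.line_to(c+dirs()[0]*.013,vel=.01,guard=14)); s=robot.observe(); print(s['tool_pos']-c,s['ft_force']-f0)
robot.line_to(c-dirs()[0]*.06,vel=.3); robot.line_to(np.r_[c[:2]-dirs()[0][:2]*.06,.32],vel=.3)
robot.set_gripper(.068); robot.pause(1.5)
cv2.imwrite("pics/top1.png",robot.grab_frame("top"))
robot.move_pose([.48,.021,.30],ori()); C=cal("wrist"); im=robot.grab_frame("wrist"); cv2.imwrite("pics/dr1.png",im); np.savez("pics/dr1.npz",*C)
print(robot.observe()['time'])
cv2.imwrite("pics/comb1.png",np.hstack([cv2.resize(cv2.imread("pics/"+n),(400,300)) for n in("top1.png","mat1.png")]))
E
```

```text
touch True
[0.60083718 0.02102551 0.14139593] [ 0.54486891 -1.25383826 -0.08412102]
press False
[ 0.01124335 -0.00013906 -0.00039037] [-11.62482641  -1.85028013   5.21381177]
12.675
```

View pics/dr1.png

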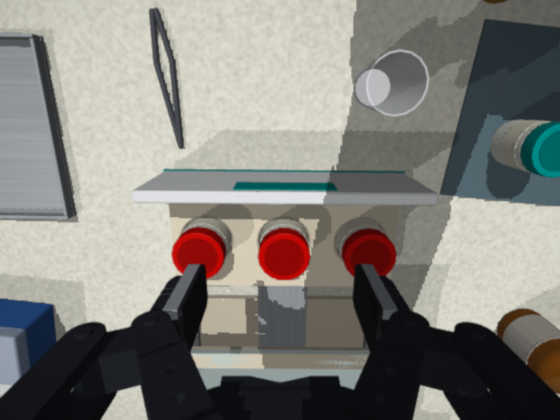

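View pics/comb1.png

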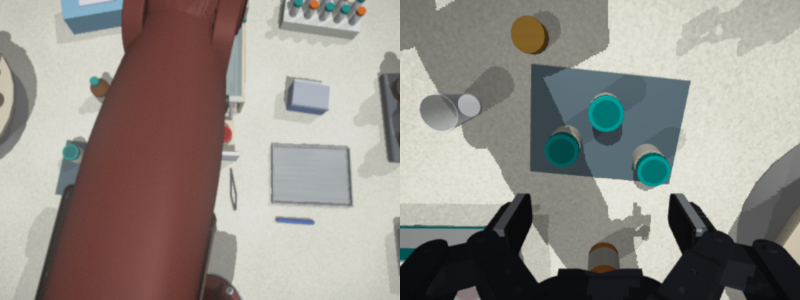

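```bash
cat >> h.py <<'E'
def mask(im,col):
    h=hsv(im); H,S,V=[h[...,i].astype(int) for i in range(3)]
    return ((H<8)|(H>172))&(S>120)&(V>50) if col=="red" else (H>80)&(H<98)&(S>120)&(V>30)
def lids(col,z,C=None,im=None):
    if im is None: C=cal("wrist"); im=robot.grab_frame("wrist")
    out=[]
    for c in blobs(mask(im,col),300):
        P=cast(C,c[:,0],z)[:,:2]; (x,y),r=cv2.minEnclosingCircle(P.astype(np.float32)*1000)
        m=cv2.moments(c); ce=cast(C,(m['m10']/m['m00'],m['m01']/m['m00']),z)[0,:2]
        out.append((ce,x/1000,y/1000,2*r))
    return out
def hover(x,y,z=.30,off=.079):   # camera straight above (x,y)
    p=np.array([x,y,0])+dirs()[0]*off; robot.move_pose([p[0],p[1],z],ori()); robot.pause(.3)
def lid(col,xy,ztop,z=.30,tag=None):
    """two looks: centroid of the lid disc nearest xy, seen from straight above"""
    for k in range(2):
        hover(*xy,z=z); C=cal("wrist"); im=robot.grab_frame("wrist")
        if tag: cv2.imwrite(f"pics/{tag}.png",im)
        L=[l for l in lids(col,ztop,C,im) if 40<l[3]<62]
        b=min(L,key=lambda l:np.hypot(*(l[0]-xy))); d=np.hypot(*(b[0]-xy)); xy=b[0]
        if d<.006: break
    return xy,b[3]
E
python3 - <<'E'
from h import *
for n,col,z in(("dr1","red",.086),("mat1","teal",.069)):
    d=np.load(f"pics/{n}.npz"); C=[d[k] for k in d.files]
    for l in lids(col,z,C,cv2.imread(f"pics/{n}.png")): print(n,np.round(l[0],4),np.round(l[1:],4))
for y in(.103,.021,-.061):
    print(np.round(lid("red",np.array([.535,y]),.086,tag="r%d"%(y*1000)),4))
print(robot.observe()['time'])
E
```

```text
dr1 [0.5356 0.1046] [ 0.5398  0.1043 55.2305]
dr1 [0.5373 0.0243] [5.37800e-01 2.45000e-02 5.40745e+01]
dr1 [ 0.5323 -0.0548] [ 0.5349 -0.0562 54.9351]
mat1 [0.4772 0.4081] [ 0.4769  0.4091 54.1804]
mat1 [0.4442 0.2761] [ 0.4447  0.2763 52.835 ]
mat1 [0.3937 0.3397] [ 0.3942  0.3396 50.4136]Traceback (most recent call last):
  File "<stdin>", line 6, in <module>
    return _wrapfunc(a, 'round', decimals=decimals, out=out)
    return _wrapit(obj, method, *args, **kwds)
    conv = _array_converter(obj)
ValueError: setting an array element with a sequence. The requested array has an inhomogeneous shape after 1 dimensions. The detected shape was (2,) + inhomogeneous part.
```

```bash
python3 - <<'E'
from h import *
for y in(.103,.021,-.061):
    p,d=lid("red",np.array([.535,y]),.086,tag="r%d"%(y*1000)); print(np.round(p,4),d)
print(robot.observe()['time'])
E
```

```text
[0.5423 0.1065] 49.44041061401367
[0.5403 0.0245] 49.92485427856445
[ 0.5384 -0.0576] 49.93446731567383
17.6667
```

View pics/r21.png

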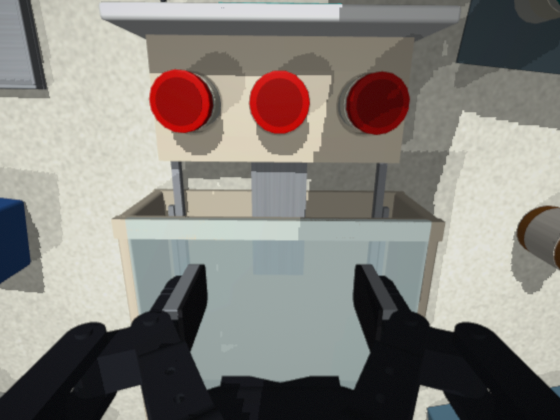

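```bash
sed -i 's/^PSI=.*/PSI=-1.36/' h.py; cat >> h.py <<'E'
def down(xy,z,vel=.08,guard=8):
    p=robot.observe()['tool_pos']; hit=robot.line_to([xy[0],xy[1],z],vel=vel,guard=guard); return hit
def grasp(xy,z,wide=.068,zc=.27):
    robot.move_pose([xy[0],xy[1],zc],ori()); robot.set_gripper(wide)
    robot.line_to([xy[0],xy[1],z+.04],vel=.2); h=robot.line_to([xy[0],xy[1],z],vel=.06,guard=8); s=robot.observe()
    robot.set_gripper(.03); w=robot.observe()['gripper_width']; f=robot.observe()['ft_force']
    robot.line_to([xy[0],xy[1],zc],vel=.15); s2=robot.observe()
    print("grasp hit",h,np.round(s['tool_pos'],4),"w",round(w,4),"f closed",np.round(f,1),"lifted",np.round(s2['ft_force'],1),round(s2['gripper_width'],4))
def place(xy,z,zc=.27,wide=.068):
    robot.move_pose([xy[0],xy[1],zc],ori()); robot.line_to([xy[0],xy[1],z+.03],vel=.2); robot.pause(.2)
    h=robot.line_to([xy[0],xy[1],z-.003],vel=.03,guard=4); s=robot.observe()
    robot.set_gripper(wide); robot.line_to([xy[0],xy[1],zc],vel=.2)
    print("place hit",h,np.round(s['tool_pos'],4),"t",robot.observe()['time'])
E
python3 - <<'E'
from h import *
grasp((.5384,-.0576),.121); place((.46,-.26),.105)
cv2.imwrite("pics/top2.png",robot.grab_frame("top"))
E
```

```text
grasp hit False [ 0.5385 -0.0576  0.1213] w 0.049 f closed [-0.5 -0.9  4.7] lifted [-0.5  0.1 -2. ] 0.0487
place hit True [ 0.4598 -0.2599  0.1058] t 25.3667
```

View pics/top2.png

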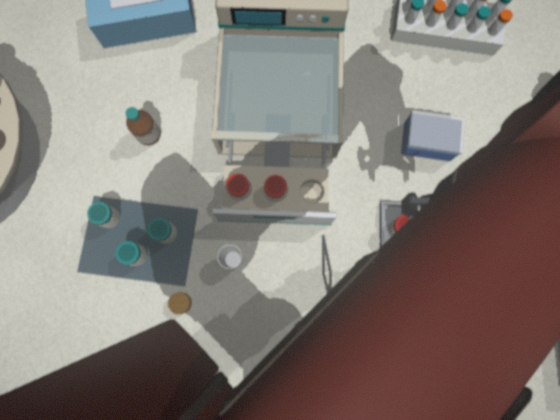

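```bash
python3 - <<'E'
from h import *
grasp((.5403,.0245),.121); place((.40,-.34),.105)
grasp((.5423,.1065),.121); place((.46,-.42),.105)
hover(.43,-.34,z=.32); cv2.imwrite("pics/tray3.png",robot.grab_frame("wrist"))
C=cal("wrist"); print([(np.round(l[0],4),round(l[3],1)) for l in lids("red",.07)])
for i,y in enumerate((.1065,.0245,-.0576)):
    hover(.5423-.0039/.164*(.1065-y),y,z=.26); np.savez(f"pics/b{i}.npz",*cal("wrist")); cv2.imwrite(f"pics/b{i}.png",robot.grab_frame("wrist"))
print(robot.observe()['time'])
cv2.imwrite("pics/comb3.png",np.hstack([cv2.resize(cv2.imread("pics/"+n),(400,300)) for n in("tray3.png","b1.png")]))
E
```

```text
grasp hit False [0.5404 0.0245 0.1212] w 0.0488 f closed [-0.4 -0.2  5.9] lifted [ 0.4  0.  -1.1] 0.0486
place hit True [ 0.3998 -0.3398  0.1058] t 34.3917
grasp hit False [0.5425 0.1065 0.1212] w 0.0487 f closed [-0.5  0.5  5.1] lifted [ 0.1  0.7 -2.2] 0.0489
place hit True [ 0.4598 -0.4198  0.1059] t 44.4167
[(array([ 0.4588, -0.418 ]), 51.8), (array([ 0.459 , -0.2605]), 51.3), (array([ 0.3996, -0.339 ]), 49.6)]
48.9167
```

View pics/comb3.png

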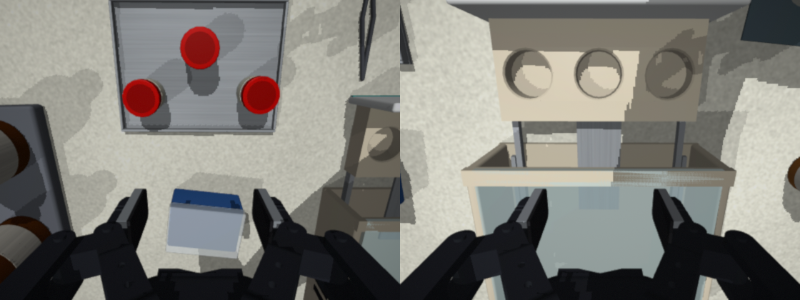

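```bash
python3 - <<'E'
from h import *
G=[]
for i,y in enumerate((.1065,.0245,-.0576)):
    d=np.load(f"pics/b{i}.npz"); C=[d[k] for k in d.files]; im=cv2.imread(f"pics/b{i}.png",0)
    x0=.5423-.0039/.164*(.1065-y)
    n=320; s=.0003   # 96 mm square about the expected centre, plane z=0.044
    sq=[[x0+a*.048,y+b*.048,.044] for a,b in((1,1),(1,-1),(-1,-1),(-1,1))]
    M=cv2.getPerspectiveTransform(proj(C,sq).astype(np.float32),np.float32([[0,0],[n,0],[n,n],[0,n]]))
    w=cv2.warpPerspective(im,M,(n,n)); G.append(w)
    for p2 in(14,):
        c=cv2.HoughCircles(cv2.GaussianBlur(w,(7,7),0),cv2.HOUGH_GRADIENT_ALT,1.5,20,param1=60,param2=.6,minRadius=80,maxRadius=100)
        for (u,v,r) in ([] if c is None else c[0]): print(i,"centre",round(x0+(160-v)*s,4),round(y+(160-u)*s,4),"diam mm",round(2*r*.3,1),"rel lid mm",round((160-v)*.3,1),round((160-u)*.3,1))
g=np.hstack(G)
for k in range(3): cv2.circle(g,(160+320*k,160),90,255,1)
cv2.imwrite("pics/rings.png",cv2.resize(g,None,fx=.83,fy=.83))
E
```

```text
0 centre 0.5444 0.1059 diam mm 54.8 rel lid mm 2.1 -0.6
0 centre 0.5444 0.1059 diam mm 49.5 rel lid mm 2.1 -0.6
1 centre 0.542 0.0243 diam mm 54.6 rel lid mm 1.6 -0.2
1 centre 0.542 0.0243 diam mm 49.4 rel lid mm 1.6 -0.2
2 centre 0.5396 -0.0578 diam mm 53.3 rel lid mm 1.2 -0.2
```

View pics/rings.png

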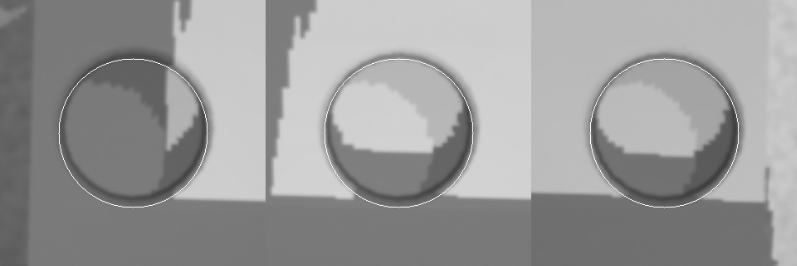

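```bash
sed -i 's/for k in range(2):/for k in range(3):/' h.py; cat >> h.py <<'E'
def insert(xy,zend,zc=.27,wide=.066):
    robot.move_pose([xy[0],xy[1],zc],ori()); robot.line_to([xy[0],xy[1],zend+.032],vel=.2); robot.pause(.3)
    X,Y=dirs(); ok=False; f0=robot.observe()['ft_force']
    for a,b in((0,0),(0,1),(0,-1),(1,0),(-1,0),(0,2),(0,-2),(1.5,1.5),(-1.5,-1.5),(1.5,-1.5),(-1.5,1.5)):
        p=np.array([xy[0],xy[1],0])+(a*X+b*Y)*.001
        if robot.observe()['tool_pos'][2]<zend+.026: robot.line_to([p[0],p[1],zend+.028],vel=.05)
        robot.line_to([p[0],p[1],zend-.003],vel=.025,guard=6); s=robot.observe(); z=s['tool_pos'][2]
        print("insert",a,b,"z",round(z,4),np.round(s['ft_force']-f0,1))
        if z<zend+.004: ok=True; break
    if ok:
        robot.set_gripper(wide); q=robot.observe()['tool_pos']; robot.line_to([q[0],q[1],zc],vel=.15)
    print("inserted",ok,"t",robot.observe()['time']); return ok
BORE={1:(.5442,.1059),2:(.5420,.0243),3:(.5397,-.0578)}
E
python3 - <<'E'
from h import *
p,d=lid("teal",np.array([.444,.276]),.069); print(np.round(p,4),d)
print([(np.round(l[0],4),round(l[3],1)) for l in lids("teal",.069)])
p=p-np.array([0,.0005])
grasp(p,.104); b=BORE[3]; insert((b[0],b[1]-.0005),.121)
hover(*BORE[3],z=.26); np.savez("pics/i3.npz",*cal("wrist")); cv2.imwrite("pics/i3.png",robot.grab_frame("wrist"))
print([(np.round(l[0],4),round(l[3],1)) for l in lids("teal",.086)])
E
```

```text
[0.4457 0.2754] 50.20641326904297
[(array([0.735 , 0.3449]), 48.9), (array([0.4581, 0.4387]), 55.0), (array([0.4457, 0.2754]), 50.3), (array([0.3944, 0.3391]), 51.7)]
grasp hit False [0.4459 0.275  0.1042] w 0.0488 f closed [ 0.3 -0.9  5.1] lifted [-0.3  0.1 -1. ] 0.0488
insert 0 0 z 0.1218 [-1.1 -0.5  6.5]
inserted True t 59.3667
[(array([ 0.5392, -0.0577]), 49.3)]
```

View pics/i3.png

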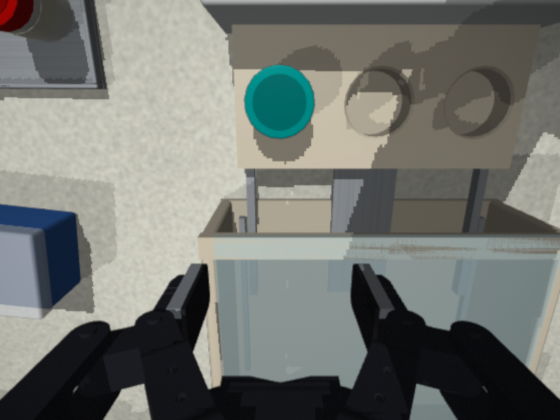

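```bash
python3 - <<'E'
from h import *
for q,k in(((.394,.339),2),((.460,.436),1)):
    p,d=lid("teal",np.array(q),.069,tag=f"f{k}"); print(np.round(p,4),d)
    if d>52: print("odd lid"); break
    grasp(p-np.array([0,.0005]),.104); b=BORE[k]
    if not insert((b[0],b[1]-.0005),.121): break
    hover(*b,z=.26); print([(np.round(l[0],4),round(l[3],1)) for l in lids("teal",.086)])
cv2.imwrite("pics/i1.png",robot.grab_frame("wrist")); 
cv2.imwrite("pics/scene4.png",robot.grab_frame("scene")); 
cv2.imwrite("pics/comb4.png",np.hstack([cv2.resize(cv2.imread("pics/"+n),(400,300)) for n in("scene4.png","i1.png")]))
E
```

```text
[0.3938 0.3398] 50.18809127807617
grasp hit False [0.3939 0.3394 0.1042] w 0.0487 f closed [-0.1 -1.2  4.9] lifted [ 0.6  0.2 -1.7] 0.0486
insert 0 0 z 0.1218 [-0.6 -0.6  7.1]
inserted True t 70.85
[(array([0.5414, 0.0244]), 49.3), (array([ 0.5391, -0.0559]), 52.0)]
[0.4583 0.4419] 50.088680267333984
grasp hit False [0.4584 0.4415 0.1043] w 0.0487 f closed [ 0.4 -0.1  4.9] lifted [-0.7 -0.2 -1.8] 0.0487
insert 0 0 z 0.1218 [0.3 1.2 7.8]
inserted True t 82.875
[(array([0.5435, 0.1061]), 48.8), (array([0.5412, 0.0262]), 51.8), (array([ 0.539 , -0.0534]), 56.8)]
```

View pics/comb4.png

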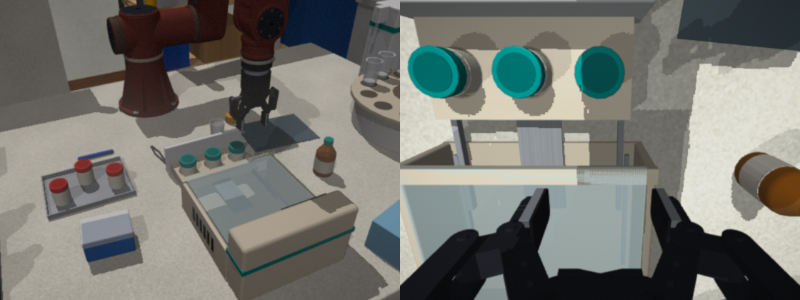

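```bash
python3 - <<'E'
from h import *
X,Y=dirs(); c=np.array([.60084,.021,.142]); robot.set_gripper(0)
a=c-X*.185; robot.move_pose([a[0],a[1],.25],ori()); robot.line_to(a,vel=.1); robot.pause(.3); f0=robot.observe()['ft_force']
def rep(n,h): s=robot.observe(); print(n,h,np.round(s['tool_pos'],4),"x",round((s['tool_pos']-c)@X,4),np.round(s['ft_force']-f0,1),s['time'])
rep("pre",robot.line_to(c-X*.02,vel=.04,guard=14))
rep("end",robot.line_to(c+X*.0105,vel=.012,guard=16))
robot.pause(.3); rep("hold",0)
robot.line_to(c-X*.05,vel=.06); robot.line_to([c[0]-.05,c[1],.3],vel=.2); robot.goto_joints([55.881,5.964,5.575,89.605,0,77.527])
rep("home",0)
cv2.imwrite("pics/top5.png",robot.grab_frame("top")); cv2.imwrite("pics/scene5.png",robot.grab_frame("scene"))
cv2.imwrite("pics/comb5.png",np.hstack([cv2.resize(cv2.imread("pics/"+n),(400,300)) for n in("scene5.png","top5.png")]))
E
```

```text
pre False [0.58   0.0215 0.1418] x -0.0208 [-10.6  -0.9   5.1] 91.1
end False [0.6108 0.0207 0.1419] x 0.01 [-8.  -0.4  4.1] 93.7917
hold 0 [0.6108 0.0208 0.1419] x 0.01 [-8.3 -1.   5. ] 94.0917
home 0 [0.2221 0.5574 0.3039] x -0.3914 [-1.1 -1.3 -0.3] 98.4417
```

View pics/comb5.png

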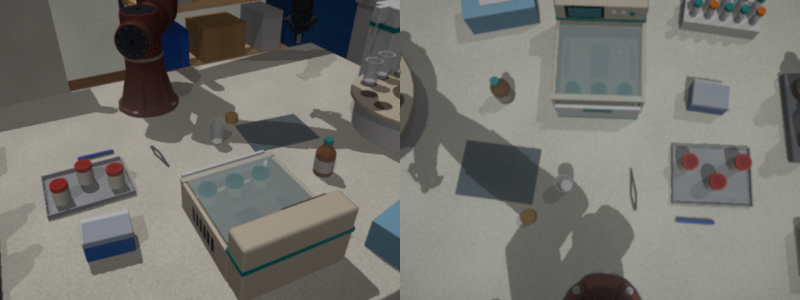

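```bash
python3 - <<'E'
from h import *
robot.pause(.5); a=cv2.imread("pics/top0.png",0)[138:172,222:334]; b=robot.grab_frame("top"); im=cv2.cvtColor(b,cv2.COLOR_BGR2GRAY)[138:172,222:334]
print("panel shift px",cv2.phaseCorrelate(np.float64(a),np.float64(im)))
a0=cv2.imread("pics/top0.png")
for n,(u,v) in dict(beaker=(230,258),puck=(179,303),reagent=(138,120),tip=(432,135),forceps=(326,265),marker=(413,310)).items():
    f=lambda i:np.float64(cv2.cvtColor(i,cv2.COLOR_BGR2GRAY)[v-30:v+30,u-30:u+30]); print(n,np.round(cv2.phaseCorrelate(f(a0),f(b))[0],2))
robot.job_done(); print(robot.observe()['time'])
E
```

```text
panel shift px ((-0.010724327245114296, -0.02651406328926953), 0.9681003381053228)
beaker [0.1  0.12]
puck [-0.04  0.05]
reagent [ 0.09 -0.  ]
tip [-0.03 -0.08]
forceps [-0.05  0.03]
marker [-0.15 -0.01]
the job is handed in; nothing more can be done
the job is handed in; nothing more can be done
```

The job is done and handed in shortly after the robot's clock read 98 s of the 200 s allowed; no verdict is reported.

- **Unloading:** I pressed the drawer open and moved all three red-lid jars into the steel tray. The wrist view showed them upright and well inside the rim.
- **Loading:** All three teal-lid jars went into the bores, each on the first try. The tool stopped about 1 mm above its calculated floor height. The lid centres were 0.6 to 0.7 mm from the measured bore centres, against the 8 mm allowed. One waiting jar had been knocked about 4 cm aside during the run, so I measured it again before gripping it.
- **Shutting:** I pushed the drawer home with 8 to 11 N at the wrist, above the 3 to 7 N given, and let go. The front panel is within 0.03 pixel of where it was when shut at the start, and the jars are visible through the clear roof.
- **Bystanders:** None of them moved visibly (at most 0.15 pixel in the top view, under 1 mm).

One pair of measurements disagreed. The finished jars sat 1.2 to 2.1 mm nearer the robot than the bore centres. I put that down to the jars sliding when the drawer sprang out, so I used the bore rims as the targets.

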